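# Weed out the pot lid that rocks

## Robot

A 7-joint arm with a two-finger parallel gripper is mounted at the origin on the work surface. World frame = base frame: x ahead of the robot, y to its left, z up, the work surface at z = 0. Lengths are in m, angles in rad, forces in N, time in s.
With the tool pointing down it reaches from about 0.4 to 0.875 m from the base axis. Payload 6.5 kg.
Tool frame: the origin (TCP) lies at the very end of the fingers, on their centre line; the grasp point (between the pads) lies 19 mm behind it; z points along the fingers, y is the line along which they close (so a half turn about z gives the same grasp; the last joint's range is limited). The gripper opens to 85 mm and grips with 20 to 120 N. Pads are 22 mm wide; open, the fingers measure 114 mm over their backs; the gripper's body (76 mm by 85 mm) begins 54 mm behind the grasp point. The pads swing forward as they close: fully open they stand 13 mm farther back than shut.
Start: joints at [1.247, 0.536, -0.004, 1.538, 0.003, 1.067, -0.071], TCP at [0.166, -0.629, 0.231] pointing down, gripper open.
Joint ranges: [-2.7, 2.7], [-0.37, 2.16], [-1.27, 1.26], [0.24, 2.4], [-1.31, 4.45], [0.19, 1.91], [-2.76, 2.76]. Speed limits (rad/s): [2.39, 2.39, 3.14, 3.14, 3.14, 3.14, 3.14].

## Interface

Orientations are given as a rotation vector (axis times angle).
In Python, from cell import robot gives the robot as it stands.
- The arm moves only by the shell command python3 -m handwheel 'ROWS'. ROWS is JSON, a list that holds one entry, the list of rows, each a list of 7 numbers: the shift along the tool's x, y, z in mm, then the turn, a rotation vector about the tool's x, y, z in rad, then the finger opening in mm, from 0 to 85.4. A call has exactly 5 rows; each row is the pose to reach, as a shift and turn from the pose commanded when the call began, along the tool's axes at that moment; what a row does not reach only later rows make up. A row lasts 1/12 s, in which the tool goes at most 41.7 mm and 7.16 degrees, less where a joint would pass 70% of its speed; a pose out of reach is approached as far as the arm can. A call with a gripper value outside its range is refused whole. The fingers move at their own pace and stop on an object; the grip force is fixed at half the most. Time passes only in rows, so rows that repeat a pose let the fingers close, or fill a call up. It gives the time, the measured TCP pose, the force, the opening and the grip force at its end, in the units of the state.
- robot.state(): the state, without advancing time (a new reading comes with each control period).
- robot.snapshot(name): name is "side" or "top"; returns (picture, depth): 400x640x3 uint8, blue, green, red; 400x640 float32, m along the optical axis (not along the pixel's ray), 0 where there is no reading.
- robot.get_calibration(name): a dict with "fx", "fy", "cx", "cy" (pixels), "world_from_camera" (4x4, takes a point from camera to world coordinates). Camera axes: x right, y up, looking along -z (the intrinsics and any distortion apply to the point x, -y, -z); pixel columns grow to the right and rows downward; lengths in m; the calibration is good to about 2 mm. A picture is of the moment at which its call begins. get_calibration takes no time and is no camera call.
- robot.hand_in(): hands the job in; it is judged then, once.
Trained networks look in the newest picture that a camera, given by its name, has taken for a name from the list of things; names that differ only in an ending like _2 or _b are one class to them, and where a whole thing is asked for, a point or a joint stands for the part that bears it (a point fixed in the world has none). Each returns a list of dicts, best first, with "conf" (0 to 1); they miss things now and then, are a little off and sometimes report something else, mostly with a low value. They report only what shows in the picture. A call takes as long as a camera call. They do not tell look-alikes from the thing itself.
- robot.find_in(camera, thing): "extent" ([left, top, right, bottom] in pixels, round what is visible of it).
- robot.landmark_of(camera, thing): "location" ([column, row] in pixels: a listed point, or the origin of a listed thing).
The state is a dict: "clock": time; "joint_positions": joint angles; "qd": joint speeds; "joint_efforts": joint torques, N m; "tool_pos": TCP position; "eef_rot": TCP orientation; "contact_force": force on the tool from outside, world axes, zero at the start; "ft_torque": the same for the moment, N m; "grip_width": finger opening in m; "grasp_force": force on a finger pad.
Only numpy, scipy, OpenCV 4.12 (cv2) and the standard library are available. Lean on these libraries where they do the work, as an engineer would, in place of code of your own. Each camera call takes 0.05 s, during which the arm holds its last target. There are 200 camera calls.

## Task

Three small steel pot lids lie on the ledge, knob up; two sit flat and steady, and one is bent and leans to one side. Press straight down on the raised side of the bent lid's rim until it rocks right over, let it go, then pick that lid up and set it down, knob up and without dropping it, flat on the floor of the shallow wooden repair tray. Leave the two steady lids where they are.

Things in the scene. Friction and masses are not known exactly. Their poses are not given: they have to be found in the camera images.
- warped_lid (a point): The bent lid: steel disc 110 mm across, 4 mm thick (6 mm within 40 mm of its middle), with a plain upright knob in the middle, 20 mm across, its top 36 mm above the disc's underside; 130 g. A straight crease under it leans it 8 degrees. Point: centre of the knob, 34 mm above the ledge (z = 0). At rest this frame is level: z up, x towards the low side, y along the crease.
- raised_rim (a point): Top of the bent lid near its rim on the raised (-x) side, 5 mm in from the edge, 19 mm above the ledge (low side: 5 mm). The crease bulges 10 mm below the disc, 14 mm from its middle, on this side. Pressed down here (1 N does it) the lid rocks over the crease: this point sinks about 14 mm until the edge meets the ledge. Let go, it rocks back.
- steady_lid_a (a point): A steady lid: the same lid without the crease, lying level, 110 mm across. Point: centre of its knob, 26 mm above the ledge.
- steady_lid_b (a point): The other steady lid, same as the first. Point: centre of its knob, 26 mm above the ledge.
- tray_floor (a point): Middle of the inner floor of the repair tray, 8 mm above the ledge. Fixed shallow open wooden tray, 220 mm along its x, 200 mm along its y, 30 mm high over all, walls and floor 8 mm thick; z up.
Mind the look-alikes: they are no part of the job. What is shaped like the part that bears steady_lid_b but green is not meant.

How it is judged:
By the outcome, as a careful person would: the job done as asked, in the order asked, and still so for the second after the job is handed in, with the robot touching nothing.
It also fails if it takes over 58 s, if anything falls off the work surface, if the arm or the gripper's body presses on something with over 40 N, if the wrist force passes 120 N, or if a joint passes its speed limit or range.

## Working session

There is one attempt and no reset: what is moved stays moved. The work goes in short steps, Python scripts to look and compute and a shell command to move; the robot and the scene stay as the last step left them, time stands still between calls to the robot, and variables do not carry over. Pictures are saved under pics/ and viewed, at most 10 in all, crops included, and the job is handed in when it is done.

```bash
ls; mkdir -p pics
cat > h.py <<'E'
import numpy as np, cv2
from cell import robot
def to_world(cam,u,v,depth=None,z=None):
    c=robot.get_calibration(cam);T=np.array(c["world_from_camera"])
    d=np.array([(u-c["cx"])/c["fx"],-(v-c["cy"])/c["fy"],-1.])
    if z is not None:
        r=T[:3,:3]@d; s=(z-T[2,3])/r[2]; return T[:3,3]+s*r
    return T[:3,:3]@(d*depth)+T[:3,3]
E
python3 - <<'E'
from h import *
print({k:v for k,v in robot.get_calibration("top").items()})
print({k:v for k,v in robot.get_calibration("side").items()})
for cam in("top","side"):
    p,d=robot.snapshot(cam); cv2.imwrite(f"pics/{cam}0.png",p); np.save(f"{cam}0.npy",d)
    for t,z in(("warped_lid",.034),("raised_rim",.019),("steady_lid_a",.026),("tray_floor",.008)):
        for r in robot.landmark_of(cam,t):
            u,v=r["location"]; print(cam,t,round(r["conf"],2),np.round([u,v],1),to_world(cam,u,v,z=z).round(4))
s=robot.state();print(s["clock"],s["tool_pos"],s["eef_rot"],s["contact_force"])
E
```

```text
pics
{'fx': 410.6334315505541, 'fy': 410.6334315505541, 'cx': 323.88981780316607, 'cy': 197.6354073466898, 'world_from_camera': array([[ 1.33013391e-02,  9.82610065e-01, -1.85204033e-01,
         2.35884956e-01],
       [-9.99910461e-01,  1.33424680e-02, -1.02430110e-03,
        -5.14898707e-02],
       [ 1.46459031e-03,  1.85201074e-01,  9.82699556e-01,
         1.22763841e+00],
       [ 0.00000000e+00,  0.00000000e+00,  0.00000000e+00,
         1.00000000e+00]])}
{'fx': 436.8392752736174, 'fy': 436.8392752736174, 'cx': 319.5092334526869, 'cy': 198.19696045118508, 'world_from_camera': array([[ 0.99785157,  0.03108249, -0.05767255,  0.40465167],
       [-0.06378153,  0.66205484, -0.74673644, -0.86229335],
       [ 0.01497196,  0.74881057,  0.66261495,  0.77184027],
       [ 0.        ,  0.        ,  0.        ,  1.        ]])}
top warped_lid 0.8 [280.7 164.5] [0.5603 0.0808 0.034 ]
top raised_rim 0.56 [290.6 181.3] [0.5125 0.0509 0.019 ]
top steady_lid_a 0.87 [400.2 225.9] [ 0.3808 -0.2757  0.026 ]
top steady_lid_a 0.73 [449.  165.9] [ 0.5651 -0.4271  0.026 ]
top steady_lid_a 0.72 [396.9 170.2] [ 0.5496 -0.2693  0.026 ]
top steady_lid_a 0.56 [343.5 182.8] [ 0.5084 -0.1084  0.026 ]
side warped_lid 0.62 [347.7 175.7] [0.5511 0.0575 0.034 ]
side steady_lid_a 0.96 [359.4 271.9] [ 0.5406 -0.2664  0.026 ]
side steady_lid_a 0.82 [338.1 221.7] [ 0.5092 -0.1099  0.026 ]
side steady_lid_a 0.78 [381.6 337.7] [ 0.5618 -0.426   0.026 ]
side steady_lid_a 0.62 [288.3 275.4] [ 0.3867 -0.268   0.026 ]
side tray_floor 0.84 [328.4 132.9] [0.5193 0.3096 0.008 ]
0.5 [ 0.16571489 -0.62847993  0.23125284] [-3.11545299e+00 -4.03879662e-01  5.29456155e-05] [-0.07692617 -0.32072708  0.70097765]
```

View pics/top0.png

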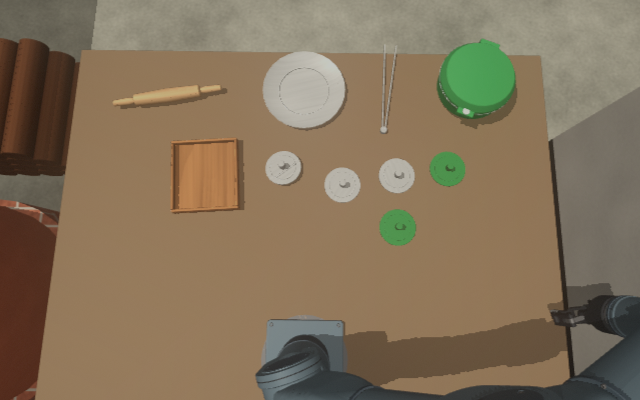

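View pics/side0.png

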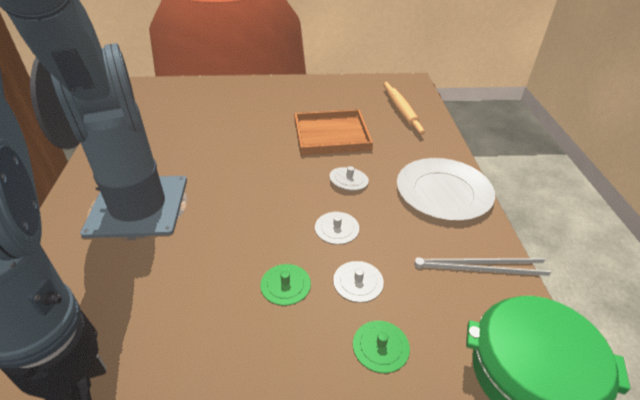

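The top view shows the bent lid near (283,168), with the steady lids at (342,185) and (397,175). The green ones are look-alikes. The tray is at (205,176), and in the side view the bent lid is at (349,179). Next I fit the lean from depth.

Run:
```python
from h import *
def cloud(cam,box):
    d=np.load(f"{cam}0.npy");l,t,r,b=box
    vs,us=np.mgrid[t:b,l:r];D=d[vs,us];m=D>0
    c=robot.get_calibration(cam);T=np.array(c["world_from_camera"])
    P=np.stack([(us-c["cx"])/c["fx"]*D,-(vs-c["cy"])/c["fy"]*D,-D],-1)[m]
    im=cv2.imread(f"pics/{cam}0.png")[vs,us][m]
    return P@T[:3,:3].T+T[:3,3],im
for cam,boxes in(("top",{"warp":(258,142,308,192),"a":(320,162,366,208),"b":(374,152,420,198)}),("side",{"warp":(322,158,376,198),"a":(308,204,366,250),"b":(326,254,390,306)})):
  for n,bx in boxes.items():
    P,im=cloud(cam,bx)
    hsv=cv2.cvtColor(im[None],cv2.COLOR_BGR2HSV)[0]; w=(hsv[:,1]<60)&(hsv[:,2]>100)
    Q=P[w]; A=np.c_[Q[:,:2],np.ones(len(Q))]; k=np.ones(len(Q),bool)
    for _ in range(8):
        s=np.linalg.lstsq(A[k],Q[k,2],rcond=None)[0]; e=Q[:,2]-A@s; k=abs(e)<.006
    c,r=cv2.minEnclosingCircle(Q[k][:,:2].astype(np.float32))
    kn=Q[(e>.015)]
    print(cam,n,w.sum(),"table z",np.median(P[~w][:,2]).round(4),"mean",Q[k].mean(0).round(4),"circ",np.round(c,4),round(r,4),"slope deg",np.degrees(s[:2]).round(1),"downhill az",np.degrees(np.arctan2(-s[1],-s[0])).round(1),"knob",len(kn),kn.mean(0).round(4) if len(kn) else'',Q[:,2].max().round(4))
for n,cam,bx in(("tray","top",(165,132,245,218)),("tray","side",(288,104,378,158))):
    P,im=cloud(cam,bx); m=(P[:,2]>.022)&(P[:,2]<.045); Q=P[m]
    print(n,cam,cv2.minAreaRect((Q[:,:2]*1000).astype(np.float32)),np.median(Q[:,2]))
c=robot.get_calibration("top")
im=cv2.imread("pics/top0.png")[140:195,255:425];im2=cv2.imread("pics/side0.png")[155:210,310:390]
cv2.imwrite("pics/crop.png",np.vstack([cv2.resize(im,(765,248),interpolation=2),cv2.resize(im2,(480,330),interpolation=2)[:, :].__class__ and cv2.copyMakeBorder(cv2.resize(im2,(480,330),interpolation=2),0,0,0,285,0)]))
from scipy.spatial.transform import Rotation as R
print(R.from_rotvec(robot.state()["eef_rot"]).as_matrix().round(3))
```

```text
top warp 958 table z -0.0004 mean [0.5568 0.0772 0.0128] circ [0.559  0.0782] 0.0549 slope deg [-6.6 -5. ] downhill az 37.2 knob 43 [0.5592 0.0796 0.0403] 0.0477
top a 1014 table z -0.0003 mean [ 0.5075 -0.1048  0.0047] circ [ 0.5088 -0.1048] 0.0558 slope deg [0.  0.2] downhill az -93.8 knob 39 [ 0.5073 -0.1036  0.0345] 0.039
top b 995 table z -0.0004 mean [ 0.5389 -0.2709  0.0046] circ [ 0.5404 -0.2718] 0.0561 slope deg [0.  0.2] downhill az -99.7 knob 41 [ 0.5386 -0.2693  0.0342] 0.0418
side warp 737 table z -0.0007 mean [0.5567 0.0688 0.0128] circ [0.5601 0.0826] 0.0629 slope deg [-7. -5.] downhill az 35.4 knob 55 [0.5591 0.0739 0.0381] 0.0456
side a 1164 table z -0.0005 mean [ 0.5066 -0.1098  0.0043] circ [ 0.5061 -0.1028] 0.0603 slope deg [-0.2 -0.4] downhill az 65.4 knob 73 [ 0.5065 -0.1092  0.0309] 0.0394
side b 1653 table z -0.0004 mean [ 0.538  -0.2756  0.0044] circ [ 0.5394 -0.2698] 0.0582 slope deg [-0.3 -0.4] downhill az 54.6 knob 94 [ 0.5378 -0.2754  0.0319] 0.0392
tray top ((530.6715087890625, 313.2362976074219), (221.5835418701172, 201.2777557373047), 3.9391379356384277) 0.028462564882019148
tray side ((528.347900390625, 311.12689208984375), (220.21792602539062, 211.95802307128906), 4.666563034057617) 0.02755233380858313
[[ 0.967  0.255 -0.   ]
 [ 0.255 -0.967  0.   ]
 [-0.    -0.    -1.   ]]
```

View pics/crop.png

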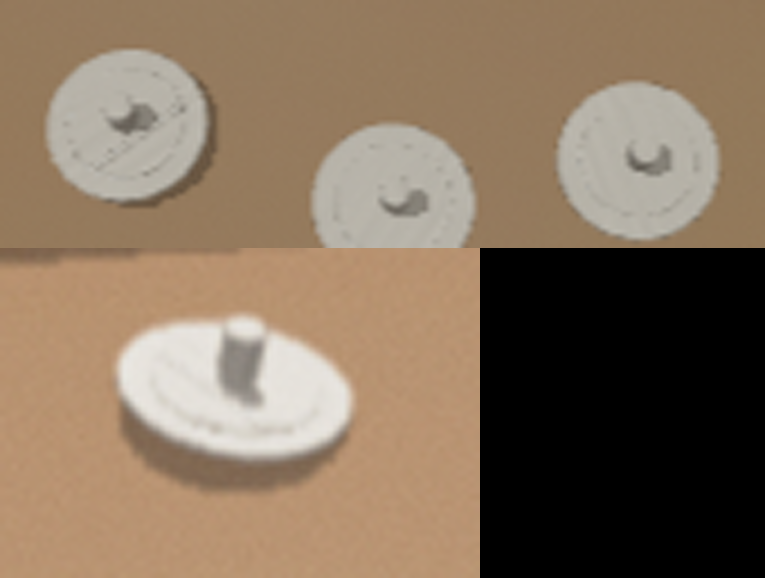

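The crop shows the bent lid leaning 8.4°, downhill at azimuth about 36.5°, with its crease at lower right on the raised side. The knob is at about (0.560, 0.079) and the press point at about (0.518, 0.047). I'll turn the tool x axis to the downhill direction and travel with the fingers shut.

```bash
cat > g.py <<'E'
import sys
from h import *
from scipy.spatial.transform import Rotation as R
s=robot.state();M=R.from_rotvec(s["eef_rot"])
t=np.array([float(a) for a in sys.argv[1:4]]);az=np.radians(float(sys.argv[4]) if len(sys.argv)>4 else 36.5)
G=R.from_matrix(np.array([[np.cos(az),np.sin(az),0],[np.sin(az),-np.cos(az),0],[0,0,-1]]))
print("clk",round(s["clock"],2),"pos",np.round(s["tool_pos"],4),"F",np.round(s["contact_force"],2),"w",round(s["grip_width"],4),"gf",round(s["grasp_force"],1),"| shift",(M.inv().apply(t-s["tool_pos"])*1000).round(1),"turn",(M.inv()*G).as_rotvec().round(3))
E
python3 -m handwheel '[[[27,-30,0,0,0,-0.076,0],[54,-59,0,0,0,-0.152,0],[81,-89,0,0,0,-0.228,0],[108,-118,0,0,0,-0.304,0],[135,-148,0,0,0,-0.38,0]]]'
python3 g.py 0.518 0.047 0.08
```

```text
clock: 0.92
tool_pos: [0.2591, -0.4494, 0.2315]
eef_rot: [2.981, 0.99, 0.0]
contact_force: [0.7, 0.3, 0.5]
grip_width: 0.0258
grasp_force: 0.0
clk 0.92 pos [ 0.2591 -0.4494  0.2315] F [0.65 0.31 0.48] w 0.0258 gf 0.0 | shift [ 504.5 -243.   151.2] turn [0.001 0.    0.004]
```

```bash
python3 -m handwheel '[[[36,-17,0,0,0,0,0],[72,-35,0,0,0,0,0],[108,-52,0,0,0,0,0],[144,-69,0,0,0,0,0],[180,-87,0,0,0,0,0]]]' >/dev/null
python3 -m handwheel '[[[36,-17,5,0,0,0,0],[72,-35,10,0,0,0,0],[108,-52,20,0,0,0,0],[144,-69,30,0,0,0,0],[180,-87,40,0,0,0,0]]]' >/dev/null
python3 g.py 0.518 0.047 0.06
```

```text
clk 1.75 pos [ 0.445  -0.0953  0.1913] F [ 1.35 -0.67  0.92] w -0.0001 gf 0.0 | shift [143.2 -71.1 131.4] turn [ 0.001 -0.001  0.   ]
```

```bash
python3 -m handwheel '[[[36,-17,15,0,0,0,0],[72,-35,40,0,0,0,0],[108,-52,70,0,0,0,0],[143,-70,100,0,0,0,0],[143,-70,131,0,0,0,0]]]' >/dev/null
python3 -m handwheel '[[[0,0,0,0,0,0,0],[0,0,0,0,0,0,0],[0,0,0,0,0,0,0],[0,0,0,0,0,0,0],[0,0,0,0,0,0,0]]]' >/dev/null
python3 g.py 0.518 0.047 0.03
python3 - <<'E'
from h import *
p,d=robot.snapshot("top");q,e=robot.snapshot("side")
cv2.imwrite("pics/pre.png",np.hstack([cv2.resize(p[130:210,240:320],(400,400)),cv2.resize(q[110:210,300:400],(400,400))]))
E
```

```text
clk 2.58 pos [0.5175 0.041  0.0682] F [-0.61 -0.99  0.87] w -0.0001 gf 0.0 | shift [ 3.9 -4.6 38.2] turn [ 0.003 -0.002 -0.001]
```

View pics/pre.png

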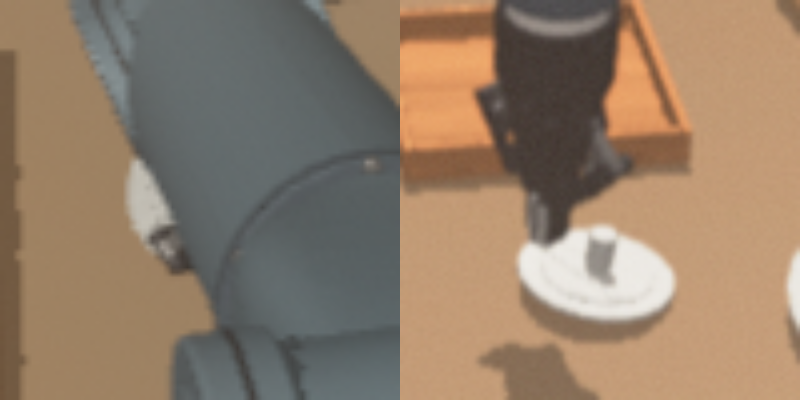

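The side crop shows the closed fingertips hovering over the raised side of the rim, clear of the knob. I descend above the press point.

```bash
python3 -m handwheel '[[[4,-4.6,8,0,0,0,0],[4,-4.6,20,0,0,0,0],[4,-4.6,34,0,0,0,0],[4,-4.6,39,0,0,0,0],[4,-4.6,39,0,0,0,0]]]' >/dev/null
python3 g.py 0.518 0.047 0.02
python3 -m handwheel '[[[0,0,2,0,0,0,0],[0,0,4,0,0,0,0],[0,0,6,0,0,0,0],[0,0,8,0,0,0,0],[0,0,10,0,0,0,0]]]' >/dev/null
python3 g.py 0.518 0.047 0.007
```

```text
clk 3.1 pos [0.5152 0.0485 0.0254] F [ 0.2  -0.   -0.18] w -0.0001 gf 0.0 | shift [1.4 2.9 5.4] turn [-0.002  0.003  0.001]
clk 3.52 pos [0.5168 0.0483 0.0173] F [ 0.17 -1.68  0.76] w -0.0001 gf 0.4 | shift [ 0.1  1.8 10.3] turn [ 0.    -0.     0.001]
```

```bash
python3 -m handwheel '[[[0,0,1.5,0,0,0,0],[0,0,3,0,0,0,0],[0,0,4.5,0,0,0,0],[0,0,6,0,0,0,0],[0,0,6,0,0,0,0]]]' >/dev/null
python3 g.py 0.518 0.047 0.007
python3 -m handwheel '[[[0,0,1,0,0,0,0],[0,0,2,0,0,0,0],[0,0,3,0,0,0,0],[0,0,3,0,0,0,0],[0,0,3,0,0,0,0]]]' >/dev/null
python3 g.py 0.518 0.047 0.007
python3 - <<'E'
from h import *
q,e=robot.snapshot("side")
cv2.imwrite("pics/press1.png",cv2.resize(q[130:210,310:390],(500,500)))
E
```

```text
clk 3.93 pos [0.5164 0.0482 0.0109] F [-1.3  -1.89  2.05] w -0.0001 gf 1.2 | shift [0.6 2.  3.9] turn [-0.     0.001  0.001]
clk 4.35 pos [0.5167 0.0485 0.0082] F [-1.74 -2.01  1.43] w 0.0004 gf 1.1 | shift [0.1 2.  1.2] turn [-0.     0.     0.001]
```

View pics/press1.png

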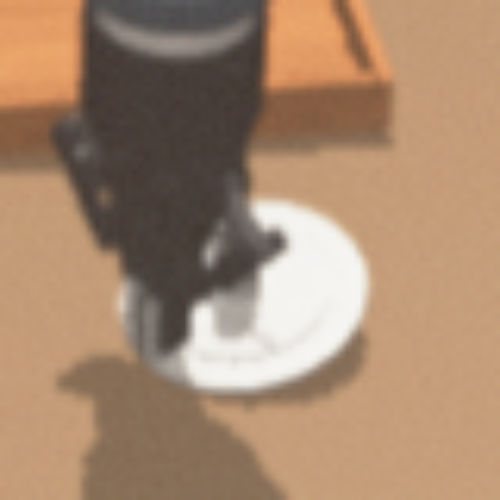

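The lid has rocked over: its right side is now up and the knob leans toward the fingers. I press on until it bottoms firmly.

```bash
for i in 1 2 3; do python3 -m handwheel '[[[0,0,0.5,0,0,0,0],[0,0,1,0,0,0,0],[0,0,1,0,0,0,0],[0,0,1,0,0,0,0],[0,0,1,0,0,0,0]]]' >/dev/null
python3 g.py 0.518 0.047 0.007; done
```

```text
clk 4.82 pos [0.5168 0.0485 0.0076] F [-1.99 -1.6   7.31] w 0.0004 gf 3.5 | shift [0.1 1.9 0.6] turn [0.    0.    0.001]
clk 5.23 pos [0.5169 0.0485 0.0072] F [-4.77 -1.33 13.93] w -0.0004 gf 6.8 | shift [0.  1.9 0.2] turn [ 0.001 -0.     0.001]
clk 5.65 pos [0.517  0.0485 0.0069] F [-7.41 -1.64 24.21] w -0.0001 gf 10.7 | shift [-0.1  1.8 -0.1] turn [ 0.001 -0.     0.001]
```

It bottomed out at z ≈ 7.5 mm, as predicted, and the force climbed to 24 N. I lift straight up to let it go.

```bash
python3 -m handwheel '[[[0,0,-4,0,0,0,0],[0,0,-8,0,0,0,0],[0,0,-13,0,0,0,0],[0,0,-19,0,0,0,0],[0,0,-26,0,0,0,0]]]' >/dev/null
python3 -m handwheel '[[[0,0,-20,0,0,0,0],[0,0,-50,0,0,0,0],[-40,0,-70,0,0,0,60],[-80,0,-70,0,0,0,60],[-120,0,-70,0,0,0,60]]]' >/dev/null
python3 -m handwheel '[[[-40,0,0,0,0,0,60],[-80,0,0,0,0,0,60],[-80,0,0,0,0,0,60],[-80,0,0,0,0,0,60],[-80,0,0,0,0,0,60]]]' >/dev/null
cat > see.py <<'E'
from h import *
for cam,bx in(("top",(250,135,315,198)),("side",(318,155,382,202))):
    p,d=robot.snapshot(cam);cv2.imwrite(f"pics/{cam}1.png",p);l,t,r,b=bx
    vs,us=np.mgrid[t:b,l:r];D=d[vs,us];m=D>0
    c=robot.get_calibration(cam);T=np.array(c["world_from_camera"])
    P=np.stack([(us-c["cx"])/c["fx"]*D,-(vs-c["cy"])/c["fy"]*D,-D],-1)[m]@T[:3,:3].T+T[:3,3]
    hsv=cv2.cvtColor(p[vs,us][m][None],cv2.COLOR_BGR2HSV)[0]
    Q=P[(hsv[:,1]<60)&(hsv[:,2]>100)&(P[:,2]<.06)];A=np.c_[Q[:,:2],np.ones(len(Q))];k=np.ones(len(Q),bool)
    for _ in range(8):
        s=np.linalg.lstsq(A[k],Q[k,2],rcond=None)[0]; e=Q[:,2]-A@s; k=abs(e)<.006
    kn=Q[e>.015]
    print(cam,"circ",cv2.minEnclosingCircle(Q[k][:,:2].astype(np.float32)),"mean",Q[k].mean(0).round(4),"slope",np.degrees(np.arctan(np.hypot(*s[:2]))).round(1),"az",np.degrees(np.arctan2(-s[1],-s[0])).round(1),"knob",len(kn),kn.mean(0).round(4),kn.min(0).round(4),kn.max(0).round(4))
    print([(round(r["conf"],2),to_world(cam,*r["location"],z=.034).round(4)) for r in robot.landmark_of(cam,"warped_lid")])
E
python3 see.py; python3 g.py 0.56 0.078 0.10
```

```text
top circ ((0.5619516372680664, 0.08016075193881989), 0.05469752103090286) mean [0.5603 0.0795 0.0128] slope 8.2 az 37.5 knob 44 [0.5629 0.0823 0.0405] [0.5531 0.0732 0.0286] [0.5728 0.0917 0.0499]
[]
side circ ((0.564913272857666, 0.08265591412782669), 0.06322387605905533) mean [0.5597 0.0712 0.0128] slope 8.7 az 35.4 knob 55 [0.5622 0.0767 0.0378] [0.5536 0.0699 0.0262] [0.5714 0.091  0.0445]
[(0.63, array([0.55  , 0.0693, 0.034 ]))]
clk 7.1 pos [ 0.3572 -0.0698  0.1014] F [-0.51  0.2   0.88] w 0.0599 gf 0.0 | shift [250.9   2.4   1.6] turn [ 0.    -0.001  0.002]
```

The lid rocked back to its 8° lean and shifted about 3 mm, so the knob is at about (0.563, 0.081). I go over it.

```bash
python3 -m handwheel '[[[40,0,0,0,0,0,60],[80,0,0,0,0,0,60],[120,0,0,0,0,0,60],[160,0,0,0,0,0,60],[200,0,0,0,0,0,60]]]' >/dev/null
python3 -m handwheel '[[[30,0,0,0,0,0,60],[55,1,0,0,0,0,60],[55,1,0,0,0,0,60],[55,1,0,0,0,0,60],[55,1,0,0,0,0,60]]]' >/dev/null
python3 g.py 0.563 0.0815 0.06
```

```text
clk 7.93 pos [0.5606 0.0804 0.1006] F [-0.9  -0.11 -0.01] w 0.0601 gf 0.0 | shift [ 2.7  0.5 40.6] turn [-0.001  0.002  0.001]
```

```bash
python3 -m handwheel '[[[2.5,0.5,10,0,0,0,60],[2.5,0.5,25,0,0,0,60],[2.5,0.5,40,0,0,0,60],[2.5,0.5,50,0,0,0,60],[2.5,0.5,60,0,0,0,60]]]' >/dev/null
python3 g.py 0.563 0.0815 0.02
python3 - <<'E'
from h import *
q,e=robot.snapshot("side")
cv2.imwrite("pics/grasp0.png",cv2.resize(q[120:210,305:395],(540,540)))
E
```

```text
clk 8.35 pos [0.563  0.0807 0.04  ] F [-0.83  0.7   0.23] w 0.0601 gf 0.0 | shift [ 0.5 -0.6 20. ] turn [-0.     0.001  0.   ]
```

View pics/grasp0.png

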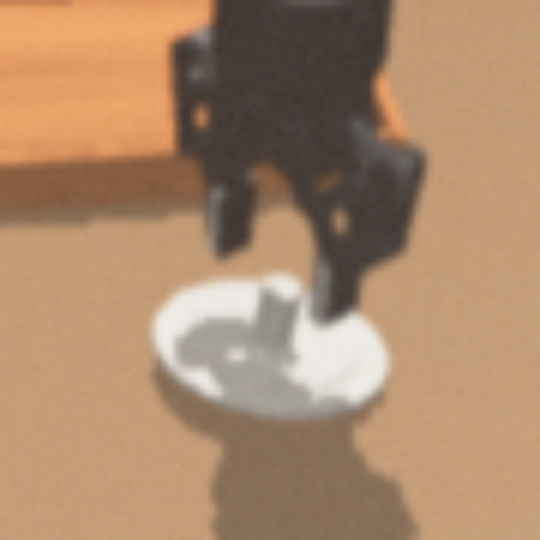

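The knob sits between the open fingers, so I descend and close.

```bash
python3 -m handwheel '[[[0,0,5,0,0,0,50],[0,0,10,0,0,0,45],[0,0,14,0,0,0,40],[0,0,17.5,0,0,0,35],[0,0,17.5,0,0,0,30]]]' >/dev/null
python3 g.py 0.563 0.0815 0.02
for i in 1 2; do python3 -m handwheel '[[[0,0,0,0,0,0,10],[0,0,0,0,0,0,5],[0,0,0,0,0,0,0],[0,0,0,0,0,0,0],[0,0,0,0,0,0,0]]]' >/dev/null
python3 g.py 0.563 0.0815 0.02; done
```

```text
clk 8.82 pos [0.5636 0.0815 0.0233] F [ 0.44  0.14 -0.35] w 0.0305 gf 0.0 | shift [-0.4 -0.3  3.3] turn [-0.     0.     0.001]
clk 9.23 pos [0.564  0.0816 0.024 ] F [0.15 0.53 1.32] w 0.0177 gf 58.6 | shift [-0.8 -0.5  4. ] turn [ 0.    -0.     0.001]
clk 9.65 pos [0.564  0.0816 0.024 ] F [-1.36 -0.05  2.66] w 0.0178 gf 58.6 | shift [-0.8 -0.5  4. ] turn [ 0.    -0.     0.001]
```

```bash
python3 -m handwheel '[[[0,0,-4,0,0,0,0],[0,0,-12,0,0,0,0],[0,0,-24,0,0,0,0],[0,0,-38,0,0,0,0],[0,0,-50,0,0,0,0]]]' >/dev/null
python3 -m handwheel '[[[0,0,-12,0,0,0,0],[0,0,-20,0,0,0,0],[0,0,-25,0,0,0,0],[0,0,-25,0,0,0,0],[0,0,-25,0,0,0,0]]]' >/dev/null
python3 g.py 0.534 0.314 0.099
python3 - <<'E'
from h import *
q,e=robot.snapshot("side")
cv2.imwrite("pics/lift.png",cv2.resize(q[90:210,290:410],(600,600)))
E
```

```text
clk 10.48 pos [0.5637 0.0814 0.0987] F [-0.01 -0.65 -1.63] w 0.0178 gf 58.6 | shift [ 114.6 -204.6   -0.3] turn [0.    0.    0.001]
```

View pics/lift.png

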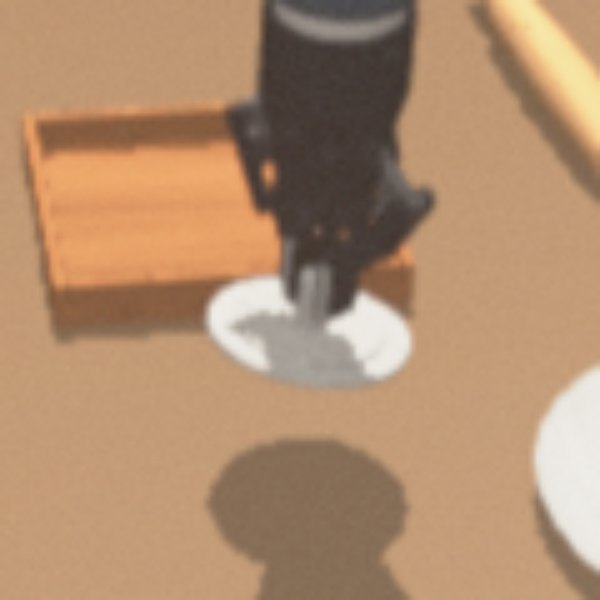

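The lid is held by the knob, keeping its lean. I carry it over the tray.

```bash
python3 -m handwheel '[[[7,-13,0,0,0,0,0],[21,-38,0,0,0,0,0],[36,-64,0,0,0,0,0],[50,-90,0,0,0,0,0],[64,-115,0,0,0,0,0]]]' >/dev/null
python3 -m handwheel '[[[14,-26,0,0,0,0,0],[28,-51,0,0,0,0,0],[41,-74,0,0,0,0,0],[48,-86,0,0,0,0,0],[50,-89,0,0,0,0,0]]]' >/dev/null
python3 -m handwheel '[[[0,0,8,0,0,0,0],[0,0,18,0,0,0,0],[0,0,28,0,0,0,0],[0,0,38,0,0,0,0],[0,0,46,0,0,0,0]]]' >/dev/null
python3 g.py 0.532 0.314 0.032
```

```text
clk 11.78 pos [0.5338 0.3112 0.0508] F [ 0.3   0.59 -1.09] w 0.0178 gf 58.7 | shift [ 0.3 -3.3 18.8] turn [ 0.001  0.002 -0.001]
```

```bash
python3 -m handwheel '[[[0,-3,4,0,0,0,0],[0,-3,8,0,0,0,0],[0,-3,12,0,0,0,0],[0,-3,14,0,0,0,0],[0,-3,14,0,0,0,0]]]' >/dev/null
python3 g.py 0.532 0.314 0.032
for i in 1 2; do python3 -m handwheel '[[[0,0,0.7,0,0,0,0],[0,0,1.5,0,0,0,0],[0,0,1.5,0,0,0,0],[0,0,1.5,0,0,0,0],[0,0,1.5,0,0,0,0]]]' >/dev/null
python3 g.py 0.532 0.314 0.032;done
```

```text
clk 12.2 pos [0.5321 0.3156 0.0385] F [-0.34  0.32 -1.08] w 0.0175 gf 58.8 | shift [-1.   1.3  6.5] turn [0.    0.    0.001]
clk 12.62 pos [0.5322 0.3157 0.0374] F [ 0.14 -0.22 -1.06] w 0.0175 gf 58.8 | shift [-1.2  1.3  5.4] turn [ 0.    -0.     0.001]
clk 13.03 pos [0.5321 0.3157 0.0357] F [ 0.75  1.07 -1.33] w 0.0174 gf 58.8 | shift [-1.1  1.3  3.7] turn [-0.     0.     0.001]
```

```bash
python3 -m handwheel '[[[0,0,1,0,0,0,0],[0,0,2,0,0,0,0],[0,0,2,0,0,0,0],[0,0,2,0,0,0,0],[0,0,2,0,0,0,0]]]' >/dev/null
python3 g.py 0.532 0.314 0.032
for i in 1 2; do python3 -m handwheel '[[[0,0,0.5,0,0,0,0],[0,0,1,0,0,0,0],[0,0,1,0,0,0,0],[0,0,1,0,0,0,0],[0,0,1,0,0,0,0]]]' >/dev/null
python3 g.py 0.532 0.314 0.032;done
```

```text
clk 13.45 pos [0.5321 0.3157 0.0337] F [ 0.45 -0.97 -2.24] w 0.0177 gf 58.8 | shift [-1.1  1.3  1.7] turn [-0.     0.     0.001]
clk 13.87 pos [0.5321 0.3157 0.0327] F [ 0.66 -0.01 -1.79] w 0.0177 gf 58.8 | shift [-1.1  1.3  0.7] turn [-0.     0.     0.001]
clk 14.28 pos [0.5322 0.3158 0.032 ] F [-0.47 -0.78  2.35] w 0.0178 gf 58.9 | shift [-1.3  1.3 -0. ] turn [ 0.    -0.     0.001]
```

Contact at z = 0.032, as expected. I seat it slightly, open, and rise.

```bash
python3 -m handwheel '[[[0,0,0.4,0,0,0,0],[0,0,0.4,0,0,0,0],[0,0,0.4,0,0,0,0],[0,0,0.4,0,0,0,18],[0,0,0.4,0,0,0,22]]]' >/dev/null
python3 g.py 0.532 0.314 0.032
python3 -m handwheel '[[[0,0,0,0,0,0,26],[0,0,0,0,0,0,32],[0,0,0,0,0,0,40],[0,0,0,0,0,0,50],[0,0,0,0,0,0,50]]]' >/dev/null
python3 g.py 0.532 0.314 0.032
python3 -m handwheel '[[[0,0,-5,0,0,0,50],[0,0,-15,0,0,0,50],[0,0,-30,0,0,0,50],[0,0,-55,0,0,0,50],[0,0,-90,0,0,0,50]]]' >/dev/null
python3 -m handwheel '[[[-20,20,0,0,0,0,50],[-50,50,0,0,0,0,50],[-80,80,0,0,0,0,50],[-110,110,0,0,0,0,50],[-140,140,0,0,0,0,50]]]' >/dev/null
python3 -m handwheel '[[[-30,30,0,0,0,0,50],[-55,55,0,0,0,0,50],[-80,80,0,0,0,0,50],[-80,80,0,0,0,0,50],[-80,80,0,0,0,0,50]]]' >/dev/null
python3 g.py 0.532 0.314 0.032
python3 - <<'E'
from h import *
p,d=robot.snapshot("top");q,e=robot.snapshot("side")
cv2.imwrite("pics/end.png",np.hstack([cv2.resize(p[120:220,160:260],(400,400)),cv2.resize(q[80:260,270:450],(400,400))]))
E
```

```text
clk 14.7 pos [0.5323 0.3159 0.0315] F [ 0.74  0.05 -0.02] w 0.0219 gf 0.0 | shift [-1.4  1.3 -0.5] turn [-0.    -0.001  0.001]
clk 15.12 pos [0.5321 0.3157 0.0312] F [-0.97 -0.43  1.53] w 0.0498 gf 0.0 | shift [-1.1  1.3 -0.8] turn [-0.     0.     0.001]
clk 16.37 pos [0.4872 0.0085 0.1227] F [0.21 0.87 0.03] w 0.0498 gf 0.0 | shift [ 216.8 -220.    90.4] turn [ 0.002 -0.001 -0.004]
```

View pics/end.png

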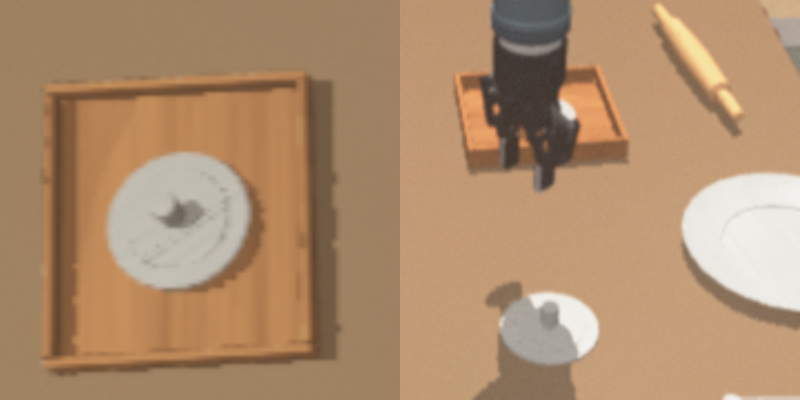

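The bent lid lies knob up in the middle of the tray (top crop, about (178,220)), clear of the walls. The steady lid in view has not moved, and the arm is free of everything.

```bash
python3 -c "
from cell import robot
print(robot.hand_in())"
```

```text
the job is handed in; nothing more can be done
None
```

I pressed the bent lid over its crease until it bottomed, let it rock back, and set it knob up on the tray floor; I didn't touch the steady lids and handed in at about 16.5 s, with no verdict returned.

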